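Lock the stem grid into the flower pot and lift its cover away

ROBOT

A 6-joint arm with a two-finger parallel gripper is mounted at the origin on the work surface; the furniture and walls round the work are solid. World frame = base frame: x ahead of the robot, y to its left, z up, the work surface at z = 0. Lengths are in m, angles in rad, forces in N, time in s.
With the tool pointing down it reaches from about 0.3 to 0.775 m from the base axis. Payload 14.6 kg.
Tool frame: the origin (TCP) lies between the finger pads; the fingertips stand 8 mm ahead of it and the grasp point (between the pads) lies 11 mm behind it; z points along the fingers, y is the direction in which the jaws open and shut (so a half turn about z gives the same grasp; the last joint's range is limited). The gripper opens to 94 mm and grips with 3 to 60 N. Pads are 16 mm wide; open, the fingers measure 119 mm over their backs; the gripper's body (75 mm by 177 mm) begins 78 mm behind the grasp point.
Start: joints at [1.037, 0.3, 1.521, -0, 1.321, -0.067], TCP at [0.248, 0.491, 0.213] pointing down, gripper open.
Joint ranges: [-3.03, 3.03], [-0.79, 2.21], [0.23, 2.52], [-1.04, 4.18], [0, 3.07], [-2.55, 2.55]. Speed limits (rad/s): [2.22, 2.22, 2.57, 3.14, 3.14, 3.14].

INTERFACE

Orientations are given as [roll, pitch, yaw] about the fixed x, y, z axes, in that order (R = Rz(yaw) Ry(pitch) Rx(roll)).
In Python, from station import ctrl, viewer, workorder gives the robot as it stands.
- The arm moves only by the tool play_rows, never from a script. Its argument "commands" is a list of rows, each an object of numbers: "dx", "dy", "dz": the shift along the tool's x, y, z in m; "ax", "ay", "az": the turn, a rotation vector about the tool's x, y, z in degrees. In form: [{"dx": .., "dy": .., "dz": .., "ax": .., "ay": .., "az": ..}, ...]. A call has exactly 5 rows; each row shifts and turns the pose as measured when the row begins, along the tool's axes as they then stand; what a row does not reach is not made up. A row lasts 1/12 s, in which the tool goes at most 41.7 mm and 7.16 degrees, less where a joint would pass 70% of its speed; a pose out of reach is approached as far as the arm can. A call with a gripper value outside its range is refused whole. "claw" is the opening, from 0 (shut) to 1 (fully open), set as the call begins (left out, the last holds). The fingers move at their own pace and stop on an object; "squeeze" is the grip in N (left out, the last holds). Time passes only in rows, so rows that do not move let the fingers close, or fill a call up. It gives the time, the measured TCP pose, the force and the opening at its end, in the units of the state.
- ctrl.get_obs(): the state, without advancing time (a new reading comes with each control period).
- viewer.camera(name): name is "scene" or "top" or "wrist"; returns the picture (400x640x3 uint8, red, green, blue); there is no depth.
- viewer.camera_model(name): a dict with "K" (3x3 intrinsics, pixels), "dist_coeffs" ([k1, k2, p1, p2, k3] as OpenCV has them; the pictures are not rectified), "pose" (4x4, takes a point from camera to world coordinates); the wrist camera has in their place "T_tool_cam" (4x4, takes a point from camera to tool coordinates, whose origin is the TCP and whose axes are the flange's). Camera axes: x right, y down, z forward; pixel columns grow to the right and rows downward; lengths in m; the calibration is good to about 2 mm. A picture is of the moment at which its call begins: read the wrist's pose just before it. camera_model takes no time and is no camera call.
- workorder.hand_in(): hands the job in, once; it reports no verdict.
The state is a dict: "time_s": time; "qpos": joint angles; "joint_vel": joint speeds; "tau": joint torques, N m; "ee_pos": TCP position; "eef_rot": TCP orientation; "force": force on the tool from outside, world axes, zero at the start; "moment": the same for the moment, N m; "grip_width": finger opening in m.
Only numpy, scipy, OpenCV 4.12 (cv2) and the standard library are available. Lean on these libraries where they do the work, as an engineer would, in place of code of your own. Each camera call takes 0.05 s, during which the arm holds its last target. There are 200 camera calls.

TASK

Take the nested pair of lids (the metal stem grid with the wooden cover sitting on it) by the grid's flat key, keep the two together, and lower them onto the flower pot so that the grid's two lugs pass through the notches in the pot's steel lip and the grid is fully down; then turn the key clockwise an eighth of a turn, into line with the two ribs on the outside of the pot, to lock it. Then take the cover alone by its round collar and lift it straight up about 10 cm, leaving the grid seated and locked, and finish while still holding the cover there, level and clear of the grid; leave the other things on the table where they are.

Things in the scene. Friction and masses are not known exactly. Their poses are not given: they have to be found in the camera images.
- pot: Terracotta flower pot, fixed, 136 mm wide, 74 mm high. Origin: centre of its underside; z up, x through two small ribs on its outside at +x and -x (10 mm wide, to radius 75 mm), the locked direction of the key. Turning clockwise from the notches, stops under the lip end the turn about 6 degrees past the ribs.
- pot_seat (a point): Centre of the ledge inside the pot on which the grid sits, 60 mm above the table; axes as the pot's. A steel lip, 6.5 mm thick, its underside 7.5 mm above the ledge, overhangs it from radius 62 in to 52 mm, but for two notches 26 mm wide, centred 45 degrees counter-clockwise (from above) of the ribs: at +45 and -135 degrees from +x.
- stem_grid: Aluminium grid (inner lid, loose, 0.18 kg), at first flat on the table under the cover. Origin: centre of its underside. Lattice disc of radius 46, 6 mm thick, lugs at +x and -x (12 mm wide, 5 mm thick, flush with the underside, to radius 57 mm); boss of radius 22 up to 16 mm, on which the cover rests; stem of radius 12.5 up to 40 mm.
- grid_key (a point): Centre of the grid's flat key, 53.5 mm above its underside (and above the ledge when seated). The key is 22 mm long along x (in line with the lugs), 12 mm thick along y, from 40 to 66 mm above the underside; z up. It sticks out 25 mm above the cover's collar; lifting by it carries the cover along.
- cover: Wooden cover (outer lid, loose, 0.12 kg) on the grid's boss. Origin: centre of its underside. Disc of radius 62 mm, 7 mm thick, with a round collar on top. A hole of radius 16 mm goes through both; the grid's stem and key stand up in it with 3.5 mm play. On the seated grid its underside is 2 mm above the pot's rim.
- cover_collar (a point): Centre of the cover's round collar: outer radius 24 mm, standing 18 mm above the disc. 16 mm above the cover's underside, 9 mm below the collar's top; z up. Nested, it lies 21.5 mm below the centre of the key, so 32 mm above the ledge when seated.
- small_pot: small clay pot, 49 mm wide, 38 mm high, origin at the centre of its underside, stands between the flower pot and the lids: leave alone
- tape_roll: green roll of tape lying flat, 58 mm wide, 13 mm high, origin at the centre of its underside, between the flower pot and the lids: leave alone
- gold_spool: gold ribbon spool lying flat, 68 mm wide, 22 mm high, origin at its underside, at the right: leave alone
- big_pot: small clay pot, 65 mm wide, 50 mm high, origin at the centre of its underside, at the back: leave alone
Not all that is in view belongs to the job. Leave any blue look-alike of the stem_grid alone. What is shaped like the cover but yellow is not meant.

How it is judged:
On the way, in this order (a step that is already met when the one before it is completed fails the run):
1. the grid is seated in the pot and turned into line with the ribs, with the cover still on it (horizontal distance between grid_key and pot_seat below 0.008 m and z of grid_key in the frame of pot_seat below 0.0555 m and angle between the x axis of grid_key and the x axis of pot_seat, either way round below 0.18 rad and distance between cover_collar and grid_key below 0.026 m), for 0.2 s.
2. the cover is lifted off the locked grid (distance between cover_collar and grid_key above 0.03 m and z of cover_collar in the frame of pot_seat above 0.08 m and z of grid_key in the frame of pot_seat below 0.0555 m and angle between the x axis of grid_key and the x axis of pot_seat, either way round below 0.18 rad), for 0.1 s.
At the end, for the whole second after the job is handed in: Grid on the ledge (within 2 mm of fully down, 8 mm of centre, 0.08 rad of level), key within 0.18 rad of the ribs, untouched; cover held still in the fingers, 70 mm or more above its seated height, within 50 mm of straight above the pot, level within 0.2 rad, clear of the grid (horizontal distance between grid_key and pot_seat below 0.008 m and z of grid_key in the frame of pot_seat between 0.05 and 0.0555 m and angle between grid_key's own z axis and vertical below 0.08 rad and angle between the x axis of grid_key and the x axis of pot_seat, either way round below 0.18 rad and z of cover_collar in the frame of pot_seat above 0.102 m and horizontal distance between cover_collar and pot_seat below 0.05 m and angle between cover_collar's own z axis and vertical below 0.2 rad and contact force between the fingers and cover above 1 N and contact force between each of the arm, cover and stem_grid below 0.1 N and linear speed of cover below 0.03 m/s); the arm keeps its last pose, push and grip.
It fails at once if the lids come apart before the grid is in the pot (distance between cover_collar and grid_key above 0.035 m and distance between grid_key and pot_seat above 0.065 m).
It fails at once if a bystander is shifted by more than 30 mm (distance of any of small_pot, tape_roll, gold_spool, big_pot from where it was at the start of the episode above 0.03 m).
It also fails if it takes over 45 s, if anything falls off the work surface, if the arm or the gripper's body presses on something with over 40 N, if the wrist force passes 120 N, or if a joint passes its speed limit or range.

## Working session

There is one attempt and no reset: what is moved stays moved. The work goes in short steps, Python scripts to look and compute and a tool call to move; the robot and the scene stay as the last step left them, time stands still between calls to the robot, and variables do not carry over. Pictures are saved under pics/ and viewed, about 8 in all and at most 12, crops included, and the job is handed in when it is done.

Besides the shell and the picture viewer there is one more tool, called as a command line: name --argument value ..., lists and objects as JSON in quotes. play_rows: Moves the arm, as the interface text tells. Its arguments: {"type":"object","properties":{"commands":{"type":"array","items":{"type":"object","properties":{"dx":{"type":"number"},"dy":{"type":"number"},"dz":{"type":"number"},"ax":{"type":"number"},"ay":{"type":"number"},"az":{"type":"number"}}}},"claw":{"type":"number"},"squeeze":{"type":"number"}},"required":["commands"]}

```bash
mkdir -p pics; ls
cat > h.py <<'E'
import numpy as np,cv2
from station import ctrl,viewer,workorder
from scipy.spatial.transform import Rotation as R
def model(n):
    m=viewer.camera_model(n);K=np.array(m["K"]);d=np.array(m["dist_coeffs"])
    if n=="wrist":
        o=ctrl.get_obs();T=np.eye(4);T[:3,:3]=R.from_euler('xyz',o["eef_rot"]).as_matrix();T[:3,3]=o["ee_pos"]
        P=T@np.array(m["T_tool_cam"])
    else:P=np.array(m["pose"])
    return K,d,P
def shot(n,f):
    M=model(n);im=np.asarray(viewer.camera(n));cv2.imwrite("pics/"+f,im[:,:,::-1]);np.savez("pics/"+f+".npz",K=M[0],d=M[1],P=M[2]);return im,M
def cast(M,uv,z):
    K,d,P=M;p=cv2.undistortPoints(np.float64(uv).reshape(-1,1,2),K,d)[:,0]
    r=np.c_[p,np.ones(len(p))]@P[:3,:3].T
    return P[:3,3]+r*((z-P[2,3])/r[:,2])[:,None]
def proj(M,X):
    K,d,P=M;W=np.linalg.inv(P)
    return cv2.projectPoints(np.float64(X).reshape(-1,1,3),cv2.Rodrigues(W[:3,:3])[0],W[:3,3],K,d)[0][:,0]
def load(f):
    a=np.load("pics/"+f+".npz");return cv2.imread("pics/"+f),(a['K'],a['d'],a['P'])
E
python3 - <<'E'
from h import *
shot("top","top0.png");shot("scene","scene0.png")
o=ctrl.get_obs();print(o)
print(model("top")[2],model("wrist")[2])
E
```

```text
pics
{'time_s': 0.1, 'qpos': array([ 1.03738086e+00,  3.00389885e-01,  1.52150765e+00,  1.71979818e-05,
        1.32071615e+00, -6.66238962e-02]), 'joint_vel': array([-4.59172015e-04, -1.79166577e-03,  1.31684210e-04, -4.17924766e-04,
        7.54645970e-05,  5.96879060e-04]), 'tau': array([ 1.22379137e-03, -5.32646227e+01, -3.53283191e+01,  7.08780019e-02,
        2.35329353e-02, -5.05872106e-05]), 'ee_pos': array([0.2474077 , 0.49095815, 0.21296194]), 'eef_rot': array([-3.14057500e+00, -8.45962843e-05,  2.67479678e+00]), 'force': array([ 0.73634689, -0.02670214,  0.40900417]), 'moment': array([ 0.03812657, -0.00586332, -0.05295246]), 'grip_width': 0.0941682830551746}
[[ 0.00792409 -0.9802498   0.19760449  0.26027171]
 [-0.99996335 -0.00712702  0.00474453 -0.08458494]
 [-0.00324249 -0.19763484 -0.98027035  1.26705058]
 [ 0.          0.          0.          1.        ]] [[ 0.44986879  0.8641323   0.22559575  0.18075013]
 [ 0.8930922  -0.434686   -0.11590685  0.52511152]
 [-0.00209554  0.25362068 -0.96730148  0.38395994]
 [ 0.          0.          0.          1.        ]]
```

View pics/top0.png

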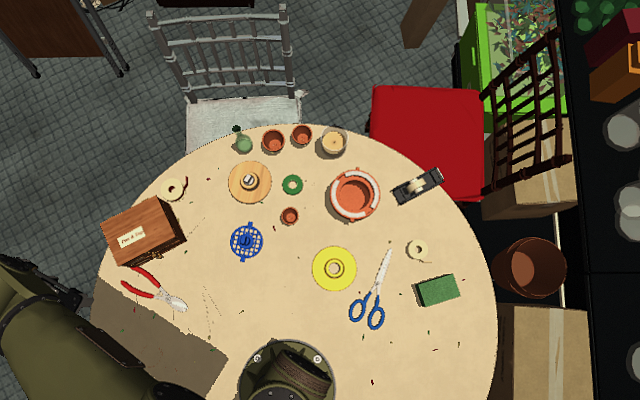

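View pics/scene0.png

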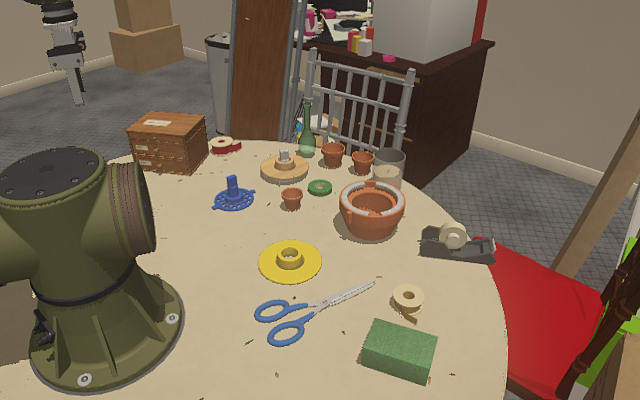

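Top view: the lids (wooden cover) are at about (250,181), the pot at (354,195), the small pot at (290,215), and the tape at (292,184). The lids and pot are about 0.3 m apart in y.

Run:
```python
from h import *
im,M=load("top0.png")
print("key",cast(M,[[249,180]],.066),"cover",cast(M,[[250,182]],.023))
print("pot",cast(M,[[354.5,195]],.074),"small",cast(M,[[290,215]],.038),"tape",cast(M,[[292,184]],.013),"bigpots",cast(M,[[273,141],[301,134],[333,142]],.05), "spool", cast(M,[[417,250],[173,189]],.02))
a=im[130:270,200:400];cv2.imwrite("pics/c0.png",cv2.resize(a,None,fx=4,fy=4,interpolation=cv2.INTER_CUBIC))
o=ctrl.get_obs();print(R.from_euler('xyz',o["eef_rot"]).as_matrix().round(3))
print(np.array(viewer.camera_model("wrist")["T_tool_cam"]).round(3),viewer.camera_model("wrist")["K"])
```

```text
key [[0.54837611 0.10907458 0.066     ]] cover [[0.55293875 0.1129688  0.023     ]]
pot [[ 0.50723898 -0.17596818  0.074     ]] small [[ 0.45767794 -0.00230802  0.038     ]] tape [[ 0.55029262 -0.00450554  0.013     ]] bigpots [[ 0.66479478  0.04875455  0.05      ]
 [ 0.68582111 -0.02926809  0.05      ]
 [ 0.66292628 -0.1190231   0.05      ]] spool [[ 0.36613108 -0.35005972  0.02      ]
 [ 0.53202701  0.3309347   0.02      ]]
[[-0.893  0.45  -0.001]
 [ 0.45   0.893 -0.001]
 [ 0.    -0.001 -1.   ]]
[[ 0.    -0.967 -0.254  0.075]
 [ 1.     0.    -0.001  0.   ]
 [ 0.001 -0.254  0.967 -0.171]
 [ 0.     0.     0.     1.   ]] [[322.76930079   0.         314.72132663]
 [  0.         322.76930079 195.8651309 ]
 [  0.           0.           1.        ]]
```

View pics/c0.png

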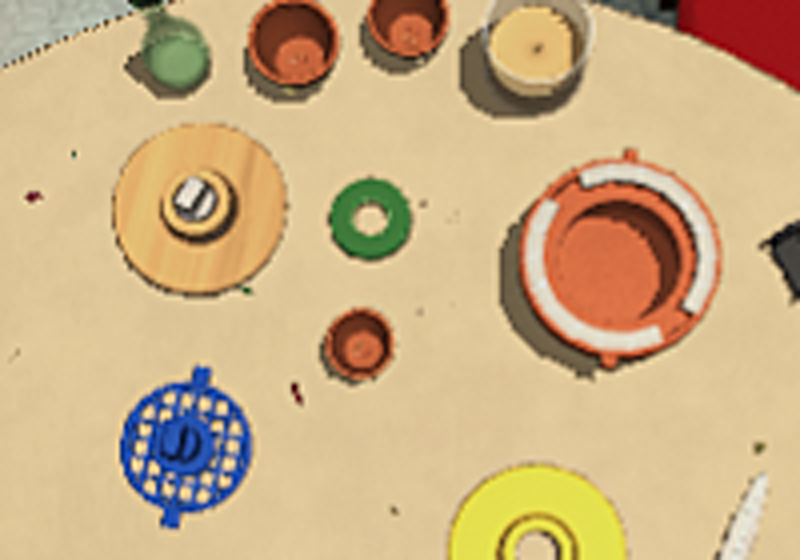

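play_rows --commands '[{"dx":-0.037,"dy":-0.017},{"dx":-0.037,"dy":-0.017},{"dx":-0.037,"dy":-0.017},{"dx":-0.037,"dy":-0.017},{"dx":-0.037,"dy":-0.017}]' --claw 1 --squeeze 40

```text
validation failed for argument at $.co...
```

play_rows --commands '[{"dx":-0.037,"dy":-0.017,"dz":0.0,"ax":0.0,"ay":0.0,"az":0.0},{"dx":-0.037,"dy":-0.017,"dz":0.0,"ax":0.0,"ay":0.0,"az":0.0},{"dx":-0.037,"dy":-0.017,"dz":0.0,"ax":0.0,"ay":0.0,"az":0.0},{"dx":-0.037,"dy":-0.017,"dz":0.0,"ax":0.0,"ay":0.0,"az":0.0},{"dx":-0.037,"dy":-0.017,"dz":0.0,"ax":0.0,"ay":0.0,"az":0.0}]' --claw 1 --squeeze 40

```text
time_s: 0.52
ee_pos: [0.3735, 0.3307, 0.2108]
eef_rot: [-3.138, -0.002, 2.686]
force: [1.3, 1.0, 0.4]
grip_width: 0.0937
```

play_rows --commands '[{"dx":-0.036,"dy":-0.017,"dz":-0.005,"ax":0,"ay":0,"az":0},{"dx":-0.036,"dy":-0.017,"dz":-0.005,"ax":0,"ay":0,"az":0},{"dx":-0.036,"dy":-0.017,"dz":-0.005,"ax":0,"ay":0,"az":0},{"dx":-0.036,"dy":-0.017,"dz":-0.005,"ax":0,"ay":0,"az":0},{"dx":-0.036,"dy":-0.017,"dz":-0.005,"ax":0,"ay":0,"az":0}]'

```text
time_s: 0.93
ee_pos: [0.5003, 0.1668, 0.2348]
eef_rot: [-3.135, -0.004, 2.686]
force: [0.7, 0.3, 0.1]
grip_width: 0.0938
```

play_rows --commands '[{"dx":-0.026,"dy":-0.013,"dz":0,"ax":0,"ay":0,"az":0},{"dx":-0.025,"dy":-0.012,"dz":0,"ax":0,"ay":0,"az":0},{"dx":-0.015,"dy":-0.008,"dz":0,"ax":0,"ay":0,"az":0},{"dx":0,"dy":0,"dz":0,"ax":0,"ay":0,"az":0},{"dx":0,"dy":0,"dz":0,"ax":0,"ay":0,"az":0}]'

```text
time_s: 1.35
ee_pos: [0.5499, 0.0979, 0.2338]
eef_rot: [-3.133, -0.005, 2.678]
force: [0.3, -0.1, -0.4]
grip_width: 0.0935
```

Run:
```python
from h import *
shot("wrist","w1.png")
o=ctrl.get_obs();print(o["ee_pos"],o["eef_rot"],o["joint_vel"].round(3),o["time_s"])
```

```text
[0.54971554 0.09819772 0.23378759] [-3.13329425 -0.00509652  2.67857865] [ 0.024 -0.012  0.009 -0.    -0.001  0.005] 1.4
```

View pics/w1.png

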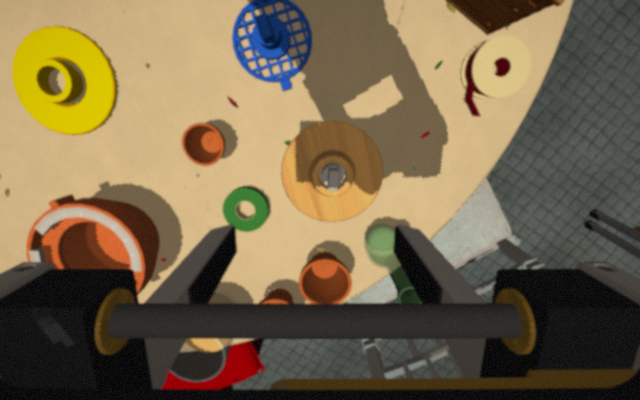

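The wrist view shows the cover around (332,172) with the key at about (333,176). The pot at left is partly hidden behind the finger. I'll crop the key.

Run:
```python
from h import *
im,M=load("w1.png")
a=im[140:212,297:369];A=cv2.resize(a,None,fx=8,fy=8,interpolation=cv2.INTER_CUBIC)
im2,M2=load("top0.png");b=cv2.resize(im2[166:196,235:265],(576,576),interpolation=cv2.INTER_CUBIC)
A=cv2.convertScaleAbs(A,alpha=1.4)
cv2.imwrite("pics/c1.png",cv2.resize(np.hstack([A,b]),(800,400)))
print(cast(M,[[332,172]],.023),cast(M,[[333,176]],.066))
```

```text
[[0.55348306 0.1172553  0.023     ]] [[0.55008935 0.11804586 0.066     ]]
```

View pics/c1.png

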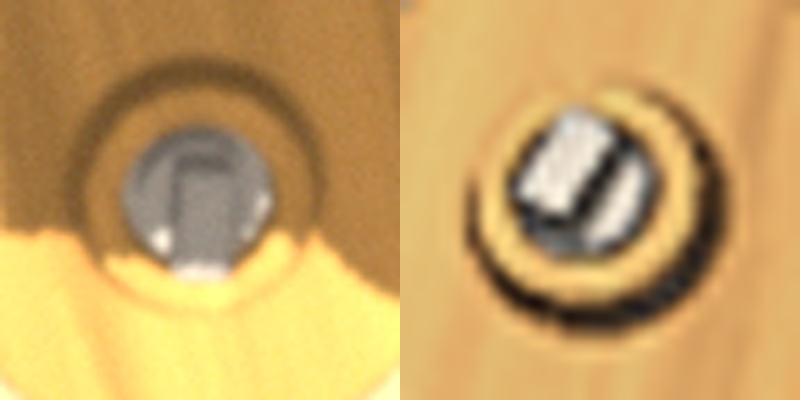

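Run:
```python
from h import *
im,M=load("w1.png");im2,M2=load("top0.png")
print("key w",cast(M,[[333.9,178.3]],.066),"key top",cast(M2,[[247.4,178.4]],.066))
def mask(im,x0,x1,y0,y1):
    h=cv2.cvtColor(im,cv2.COLOR_BGR2HSV);m=cv2.inRange(h,(3,130,60),(13,255,255))|cv2.inRange(h,(0,0,120),(180,40,255))
    k=np.zeros_like(m);k[y0:y1,x0:x1]=m[y0:y1,x0:x1];return k
m=mask(im2,320,390,160,230)
c=max(cv2.findContours(m,cv2.RETR_EXTERNAL,cv2.CHAIN_APPROX_NONE)[0],key=cv2.contourArea)[:,0]
def fit(p):
    for _ in range(20):
        A=np.c_[2*p,np.ones(len(p))];s=np.linalg.lstsq(A,(p**2).sum(1),rcond=None)[0];r=np.sqrt(s[2]+s[0]**2+s[1]**2)
        e=np.hypot(*(p-s[:2]).T)-r;p=p[abs(e)<max(2*np.std(e),.001)]
    return s[:2],r,len(p)
P=cast(M2,c,.072)[:,:2];C,r,n=fit(P);print("pot outer top",C,r,n,len(P))
d=P-C;rr=np.hypot(*d.T);a=np.degrees(np.arctan2(d[:,1],d[:,0]));j=rr>r+.004
print(np.c_[a[j].round(0),rr[j].round(4)])
# lip
g=cv2.inRange(cv2.cvtColor(im2,cv2.COLOR_BGR2HSV),(0,0,120),(180,60,255));
ys,xs=np.nonzero(g[160:230,320:390]);L=cast(M2,np.c_[xs+320,ys+160],.074)[:,:2];d=L-C;rr=np.hypot(*d.T);L=L[rr<.068];d=L-C;a=np.degrees(np.arctan2(d[:,1],d[:,0]))
print("lip pts",len(L),L.mean(0),np.histogram(a,bins=np.arange(-180,181,5)))
```

```text
key w [[0.55277031 0.11782106 0.066     ]] key top [[0.55281274 0.11360575 0.066     ]]
pot outer top [ 0.5106069  -0.17583684] 0.06689508231744958 135 183
[[-6.00e+00  7.50e-02]
 [-4.00e+00  7.19e-02]
 [ 1.70e+02  7.17e-02]
 [ 1.71e+02  7.43e-02]
 [ 1.73e+02  7.39e-02]
 [ 1.75e+02  7.36e-02]
 [ 1.77e+02  7.34e-02]
 [-8.00e+00  7.26e-02]]
lip pts 448 [ 0.51201596 -0.17827609] (array([6, 8, 7, 6, 8, 2, 0, 0, 0, 0, 4, 8, 7, 8, 8, 8, 8, 9, 7, 7, 9, 7,
       8, 8, 7, 7, 9, 8, 8, 8, 7, 7, 8, 7, 6, 8, 8, 8, 7, 7, 8, 1, 0, 0,
       0, 0, 6, 6, 7, 7, 7, 6, 6, 8, 7, 7, 6, 7, 7, 7, 6, 8, 5, 7, 7, 8,
       6, 7, 7, 7, 7, 7]), array([-180, -175, -170, -165, -160, -155, -150, -145, -140, -135, -130,
       -125, -120, -115, -110, -105, -100,  -95,  -90,  -85,  -80,  -75,
        -70,  -65,  -60,  -55,  -50,  -45,  -40,  -35,  -30,  -25,  -20,
        -15,  -10,   -5,    0,    5,   10,   15,   20,   25,   30,   35,
         40,   45,   50,   55,   60,   65,   70,   75,   80,   85,   90,
         95,  100,  105,  110,  115,  120,  125,  130,  135,  140,  145,
        150,  155,  160,  165,  170,  175,  180]))
```

play_rows --commands '[{"dx":0.005,"dy":0.017,"dz":0.0,"ax":-0.5,"ay":-0.3,"az":0},{"dx":0,"dy":0,"dz":0.03,"ax":0,"ay":0,"az":0},{"dx":0,"dy":0,"dz":0.035,"ax":0,"ay":0,"az":0},{"dx":0,"dy":0,"dz":0.025,"ax":0,"ay":0,"az":0},{"dx":0,"dy":0,"dz":0.01,"ax":0,"ay":0,"az":0}]'

```text
time_s: 1.82
ee_pos: [0.5515, 0.1222, 0.134]
eef_rot: [3.136, 0.006, 2.684]
force: [-0.2, -0.3, -0.4]
grip_width: 0.0939
```

Run:
```python
from h import *
im,M=shot("wrist","w2.png")
o=ctrl.get_obs();print(o["ee_pos"],o["eef_rot"],o["joint_vel"].round(3),o["time_s"])
p=proj(M,[[.5528,.116,.066],[.5528,.116,.023]]);print(p)
u,v=p[0].astype(int);a=im[v-50:v+50,u-50:u+50,::-1].copy()
cv2.imwrite("pics/c2.png",cv2.resize(a,(600,600),interpolation=cv2.INTER_CUBIC)); print(u-50,v-50)
```

```text
[0.55119779 0.12222488 0.1332502 ] [3.13700103 0.00450187 2.68412223] [-0.013 -0.032 -0.054 -0.002  0.079 -0.005] 1.8667
[[307.63406588 215.3847459 ]
 [308.43211405 200.31342968]]
257 165
```

View pics/c2.png

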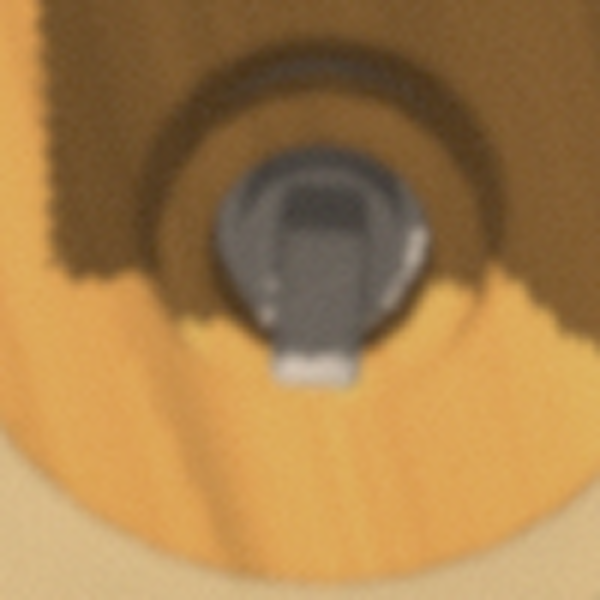

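Run:
```python
from h import *
im,M=load("w2.png")
p=cast(M,[[310,215.8]],.066)[0];o=ctrl.get_obs();Rm=R.from_euler('xyz',o["eef_rot"]).as_matrix()
print(p,o["ee_pos"],Rm.T@(np.array([p[0],p[1],.052])-o["ee_pos"]))
t=np.cross(Rm[:,2],[0,0,-1]);print("tilt fix deg",np.degrees(Rm.T@t))
```

```text
[0.55391973 0.11749878 0.066     ] [0.55119779 0.12222488 0.1332502 ] [-0.00416365 -0.00341103  0.08125496]
tilt fix deg [ 2.63076924e-01  2.57937468e-01 -2.68254189e-20]
```

play_rows --commands '[{"dx":-0.004,"dy":-0.0035,"dz":0.0,"ax":0.25,"ay":0.25,"az":4},{"dx":0,"dy":0,"dz":0.03,"ax":0,"ay":0,"az":0},{"dx":0,"dy":0,"dz":0.025,"ax":0,"ay":0,"az":0},{"dx":0,"dy":0,"dz":0.015,"ax":0,"ay":0,"az":0},{"dx":0,"dy":0,"dz":0.005,"ax":0,"ay":0,"az":0}]'

```text
time_s: 2.28
ee_pos: [0.555, 0.1213, 0.063]
eef_rot: [3.136, 0.006, 2.615]
force: [-0.4, -0.3, -0.5]
grip_width: 0.094
```

play_rows --commands '[{"dx":0,"dy":0,"dz":0,"ax":0,"ay":0,"az":0},{"dx":0,"dy":0,"dz":0,"ax":0,"ay":0,"az":0},{"dx":0,"dy":0,"dz":0,"ax":0,"ay":0,"az":0},{"dx":0,"dy":0,"dz":0,"ax":0,"ay":0,"az":0},{"dx":0,"dy":0,"dz":0,"ax":0,"ay":0,"az":0}]'

```text
time_s: 2.7
ee_pos: [0.5567, 0.1229, 0.0683]
eef_rot: [3.132, 0.01, 2.617]
force: [0.8, -0.5, -0.5]
grip_width: 0.0941
```

```bash
cat > s.py <<'E'
from h import *
o=ctrl.get_obs();Rm=R.from_euler('xyz',o["eef_rot"]).as_matrix()
t=np.cross(Rm[:,2],[0,0,-1]);print(o["ee_pos"].round(4),"xaxis yaw",np.degrees(np.arctan2(Rm[1,0],Rm[0,0])).round(2),"tiltfix",np.degrees(Rm.T@t).round(2),"F",o["force"].round(1),"w",o["grip_width"].round(4),o["time_s"],"q",o["qpos"].round(2))
E
python3 s.py
```

```text
Traceback (most recent call last):
  File "s.py", line 3, in <module>
    t=np.cross(Rm[:,2],[0,0,-1]);print(o["ee_pos"].round(4),"xaxis yaw",np.degrees(np.arctan2(Rm[1,0],Rm[0,0])).round(2),"tiltfix",np.degrees(Rm.T@t).round(2),"F",o["force"].round(1),"w",o["grip_width"].round(4),o["time_s"],"q",o["qpos"].round(2))
                                                                                                                                                                                           ^^^^^^^^^^^^^^^^^^^^^
AttributeError: 'float' object has no attribute 'round'
```

```bash
sed -i 's/o\["grip_width"\].round(4)/o["grip_width"]/;s/o\["time_s"\],"q"/o["time_s"],"v",np.array(o["joint_vel"]).round(3),"q"/' s.py
cat >> s.py <<'E'
import sys
if len(sys.argv)>3:
    print("tool move",(Rm.T@(np.array(sys.argv[1:4],float)-o["ee_pos"])).round(4))
E
python3 s.py .5539 .1175 .052
```

```text
[0.5567 0.1229 0.0683] xaxis yaw 149.93 tiltfix [0.52 0.59 0.  ] F [ 0.8 -0.5 -0.5] w 0.09409359696652714 2.7 v [ 0.002 -0.015 -0.008 -0.001  0.008 -0.   ] q [ 0.15  0.49  1.61  0.    1.02 -0.89]
tool move [-0.0001 -0.0063  0.0163]
```

play_rows --commands '[{"dx":0,"dy":-0.003,"dz":0.004,"ax":0.25,"ay":0.25,"az":0},{"dx":0,"dy":-0.002,"dz":0.005,"ax":0.2,"ay":0.2,"az":0},{"dx":0,"dy":-0.002,"dz":0.005,"ax":0.1,"ay":0.2,"az":0},{"dx":0,"dy":0,"dz":0.003,"ax":0,"ay":0.1,"az":0},{"dx":0,"dy":0,"dz":0.0,"ax":0,"ay":0,"az":0}]'

```text
time_s: 3.12
ee_pos: [0.5535, 0.1161, 0.051]
eef_rot: [-3.141, -0.003, 2.617]
force: [0.6, 0.3, -0.3]
grip_width: 0.0938
```

```bash
python3 s.py .5539 .1175 .052
```

```text
[0.5535 0.1161 0.051 ] xaxis yaw 149.92 tiltfix [-0.01 -0.14  0.  ] F [ 0.6  0.3 -0.3] w 0.09381907947964702 3.1167 v [-0.007  0.004  0.004 -0.003  0.003  0.   ] q [ 0.14  0.52  1.62  0.    1.   -0.91]
tool move [ 0.0004  0.0014 -0.001 ]
```

play_rows --commands '[{"dx":0,"dy":0,"dz":0,"ax":0,"ay":0,"az":0},{"dx":0,"dy":0,"dz":0,"ax":0,"ay":0,"az":0},{"dx":0,"dy":0,"dz":0,"ax":0,"ay":0,"az":0},{"dx":0,"dy":0,"dz":0,"ax":0,"ay":0,"az":0},{"dx":0,"dy":0,"dz":0,"ax":0,"ay":0,"az":0}]' --claw 0 --squeeze 40

```text
time_s: 3.53
ee_pos: [0.5534, 0.116, 0.0506]
eef_rot: [-3.141, -0.003, 2.616]
force: [0.2, 0.1, 0.4]
grip_width: 0.0641
```

```bash
python3 s.py
```

```text
[0.5534 0.116  0.0506] xaxis yaw 149.9 tiltfix [-0.04 -0.19  0.  ] F [0.2 0.1 0.4] w 0.06412046330916554 3.5333 v [ 0.002 -0.001 -0.002 -0.001  0.001  0.002] q [ 0.14  0.52  1.62  0.    1.   -0.91]
```

play_rows --commands '[{"dx":0,"dy":0,"dz":-0.001,"ax":0,"ay":-0.2,"az":0},{"dx":0,"dy":0,"dz":0,"ax":0,"ay":0,"az":0},{"dx":0,"dy":0,"dz":0,"ax":0,"ay":0,"az":0},{"dx":0,"dy":0,"dz":0,"ax":0,"ay":0,"az":0},{"dx":0,"dy":0,"dz":0,"ax":0,"ay":0,"az":0}]'

```text
time_s: 3.95
ee_pos: [0.5536, 0.1162, 0.0521]
eef_rot: [-3.141, 0.001, 2.617]
force: [-0.6, -0.3, -0.6]
grip_width: 0.0307
```

play_rows --commands '[{"dx":0,"dy":0,"dz":0,"ax":0,"ay":0,"az":0},{"dx":0,"dy":0,"dz":0,"ax":0,"ay":0,"az":0},{"dx":0,"dy":0,"dz":0,"ax":0,"ay":0,"az":0},{"dx":0,"dy":0,"dz":0,"ax":0,"ay":0,"az":0},{"dx":0,"dy":0,"dz":0,"ax":0,"ay":0,"az":0}]'

```text
time_s: 4.37
ee_pos: [0.5537, 0.1163, 0.0522]
eef_rot: [-3.142, 0.001, 2.617]
force: [-0.3, 0.2, 0.7]
grip_width: 0.0122
```

```bash
python3 s.py
```

```text
[0.5537 0.1163 0.0522] xaxis yaw 149.92 tiltfix [-0.    0.08 -0.  ] F [-0.3  0.2  0.7] w 0.012156890379306047 4.3667 v [ 0.001  0.001 -0.001 -0.001  0.001 -0.001] q [ 0.14  0.52  1.62 -0.    1.   -0.9 ]
```

play_rows --commands '[{"dx":0,"dy":0,"dz":-0.015,"ax":0,"ay":0,"az":0},{"dx":0,"dy":0,"dz":-0.025,"ax":0,"ay":0,"az":0},{"dx":0,"dy":0,"dz":-0.03,"ax":0,"ay":0,"az":0},{"dx":0,"dy":0,"dz":-0.025,"ax":0,"ay":0,"az":0},{"dx":0,"dy":0,"dz":-0.015,"ax":0,"ay":0,"az":0}]'

```text
time_s: 4.78
ee_pos: [0.5502, 0.1157, 0.16]
eef_rot: [-3.133, -0.009, 2.616]
force: [1.0, -0.2, -1.8]
grip_width: 0.0116
```

play_rows --commands '[{"dx":0,"dy":0,"dz":0,"ax":0,"ay":0,"az":6},{"dx":0,"dy":0,"dz":0,"ax":0,"ay":0,"az":7},{"dx":0,"dy":0,"dz":0,"ax":0,"ay":0,"az":7},{"dx":0,"dy":0,"dz":0,"ax":0,"ay":0,"az":7},{"dx":0,"dy":0,"dz":0,"ax":0,"ay":0,"az":7}]'

```text
time_s: 5.2
ee_pos: [0.5506, 0.1157, 0.1635]
eef_rot: [-3.133, -0.002, 2.01]
force: [-0.3, 0.2, -3.3]
grip_width: 0.0118
```

```bash
python3 s.py .511 -.177 .165
```

```text
[0.5506 0.1157 0.1635] xaxis yaw 115.17 tiltfix [-0.5  -0.09 -0.  ] F [-0.3  0.2 -3.3] w 0.01179007133945735 5.2 v [1.000e-03 3.000e-03 7.000e-03 1.000e-03 2.000e-03 1.488e+00] q [ 0.14  0.38  1.54 -0.    1.24 -0.3 ]
tool move [-0.2481 -0.1604 -0.0005]
```

play_rows --commands '[{"dx":0,"dy":0,"dz":0,"ax":-0.3,"ay":0,"az":7},{"dx":0,"dy":0,"dz":0,"ax":0,"ay":0,"az":7},{"dx":0,"dy":0,"dz":0,"ax":0,"ay":0,"az":7},{"dx":0,"dy":0,"dz":0,"ax":0,"ay":0,"az":7},{"dx":0,"dy":0,"dz":0,"ax":0,"ay":0,"az":7}]'

```text
time_s: 5.62
ee_pos: [0.5491, 0.1155, 0.161]
eef_rot: [-3.133, 0.003, 1.385]
force: [-0.5, -0.7, -2.9]
grip_width: 0.0115
```

play_rows --commands '[{"dx":0,"dy":0,"dz":0,"ax":0,"ay":0,"az":7},{"dx":0,"dy":0,"dz":0,"ax":0,"ay":0,"az":7},{"dx":0,"dy":0,"dz":0,"ax":0,"ay":0,"az":7},{"dx":0,"dy":0,"dz":0,"ax":0,"ay":0,"az":7},{"dx":0,"dy":0,"dz":0,"ax":0,"ay":0,"az":5}]'

```text
time_s: 6.03
ee_pos: [0.5475, 0.1151, 0.1584]
eef_rot: [-3.133, 0.011, 0.791]
force: [-0.6, 0.2, -3.3]
grip_width: 0.0123
```

```bash
python3 s.py .511 -.177 .165
```

```text
[0.5475 0.1151 0.1584] xaxis yaw 45.34 tiltfix [-0.5   0.65  0.  ] F [-0.6  0.2 -3.3] w 0.012317612389314067 6.0333 v [-0.000e+00  7.000e-03  8.000e-03 -1.000e-03 -1.000e-03  1.067e+00] q [0.14 0.38 1.55 0.   1.23 0.92]
tool move [-0.2335  0.1794 -0.0055]
```

play_rows --commands '[{"dx":-0.02,"dy":0.015,"dz":-0.002,"ax":-0.3,"ay":0.3,"az":0},{"dx":-0.028,"dy":0.0215,"dz":-0.002,"ax":-0.2,"ay":0.3,"az":0},{"dx":-0.028,"dy":0.0215,"dz":-0.002,"ax":0,"ay":0,"az":0},{"dx":-0.028,"dy":0.0215,"dz":-0.002,"ax":0,"ay":0,"az":0},{"dx":-0.028,"dy":0.0215,"dz":-0.002,"ax":0,"ay":0,"az":0}]'

```text
time_s: 6.45
ee_pos: [0.5234, -0.0496, 0.1658]
eef_rot: [-3.137, 0.004, 0.792]
force: [0.7, -0.6, -2.9]
grip_width: 0.0117
```

```bash
python3 s.py .511 -.177 .165
```

```text
[ 0.5234 -0.0496  0.1658] xaxis yaw 45.39 tiltfix [-0.25  0.21  0.  ] F [ 0.7 -0.6 -2.9] w 0.01172607315271881 6.45 v [-0.836 -0.084  0.059 -0.005  0.033 -0.836] q [-0.16  0.29  1.64 -0.    1.21  0.62]
tool move [-0.0994  0.0807  0.0008]
```

play_rows --commands '[{"dx":-0.028,"dy":0.0215,"dz":0,"ax":-0.2,"ay":0.2,"az":2},{"dx":-0.027,"dy":0.021,"dz":0,"ax":0,"ay":0,"az":2},{"dx":-0.022,"dy":0.018,"dz":0,"ax":0,"ay":0,"az":2},{"dx":-0.007,"dy":0.006,"dz":0,"ax":0,"ay":0,"az":0},{"dx":0,"dy":0,"dz":0,"ax":0,"ay":0,"az":0}]'

```text
time_s: 6.87
ee_pos: [0.5036, -0.1658, 0.1645]
eef_rot: [-3.139, 0.003, 0.677]
force: [0.5, 0.1, -3.4]
grip_width: 0.0119
```

```bash
python3 s.py .511 -.177 .165
python3 - <<'E'
from h import *
a,_=shot("top","top1.png");b,_=shot("scene","scene1.png")
A=cv2.resize(a[140:260,300:420],(400,400),interpolation=cv2.INTER_CUBIC);B=cv2.resize(b[110:260,300:450],(400,400),interpolation=cv2.INTER_CUBIC)
cv2.imwrite("pics/c3.png",np.hstack([A,B])[:,:,::-1])
E
```

```text
[ 0.5036 -0.1658  0.1645] xaxis yaw 38.82 tiltfix [-0.15  0.15 -0.  ] F [ 0.5  0.1 -3.4] w 0.01194447299853356 6.8667 v [-0.014  0.003  0.005  0.001 -0.001  0.021] q [-0.39  0.3   1.63 -0.    1.21  0.51]
tool move [-0.0013  0.0133 -0.0005]
```

View pics/c3.png

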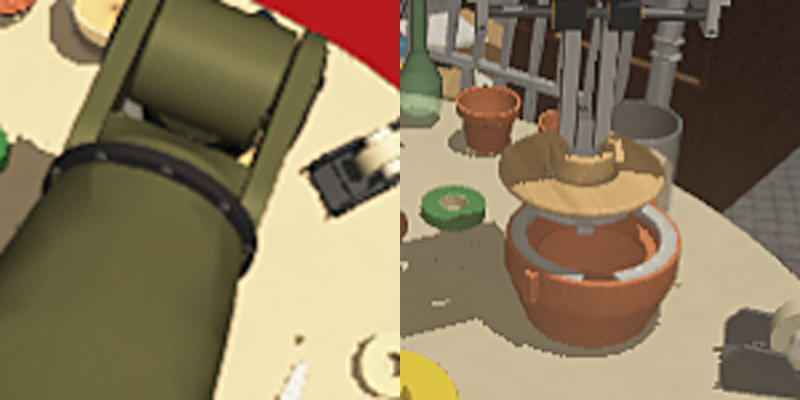

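```bash
cat > fit.py <<'E'
from h import *
from scipy.optimize import least_squares
def cfit(p,r):
    return least_squares(lambda c:np.hypot(*(p-c).T)-r,p.mean(0),loss='soft_l1',f_scale=.001)
def comp(m):
    return max(cv2.findContours(m,cv2.RETR_EXTERNAL,cv2.CHAIN_APPROX_NONE)[0],key=cv2.contourArea)[:,0]
E
python3 - <<'E'
from fit import *
for f,box in (("top0.png",(320,390,160,230)),("scene0.png",(335,410,178,225))):
    im,M=load(f);x0,x1,y0,y1=box;g=cv2.inRange(cv2.cvtColor(im,cv2.COLOR_BGR2HSV),(0,0,110),(180,60,255));k=np.zeros_like(g);k[y0:y1,x0:x1]=g[y0:y1,x0:x1]
    cs=[c[:,0] for c in cv2.findContours(k,cv2.RETR_EXTERNAL,cv2.CHAIN_APPROX_NONE)[0] if cv2.contourArea(c)>20]
    print(f,[(len(c),c.min(0),c.max(0)) for c in cs])
    P=cast(M,np.vstack(cs),.074)[:,:2]
    C=np.array([.511,-.177])
    for _ in range(8):
        d=np.hypot(*(P-C).T)
        # residual to the nearest of radii 62 / 52
        s=least_squares(lambda c:np.minimum(abs(np.hypot(*(P-c).T)-.0615),abs(np.hypot(*(P-c).T)-.0525)),C,loss='soft_l1',f_scale=.001);C=s.x
    e=s.fun;print("pot centre",C,np.median(e),len(e))
im,M=load("scene1.png")
h=cv2.cvtColor(im,cv2.COLOR_BGR2HSV);m=cv2.inRange(h,(10,60,60),(25,255,255));k=np.zeros_like(m);k[155:192,334:405]=m[155:192,334:405]
c=comp(k);P=cast(M,c,.1315)[:,:2]
s=cfit(P,.062);print("cover",s.x,"med",np.median(s.fun),np.percentile(s.fun,[10,90]),c.min(0),c.max(0),len(c))
E
```

```text
top0.png [(110, array([332, 180], dtype=int32), array([364, 216], dtype=int32)), (110, array([345, 171], dtype=int32), array([378, 207], dtype=int32))]
pot centre [ 0.51120755 -0.17630095] 0.0007459439081232075 220
scene0.png [(111, array([375, 182], dtype=int32), array([403, 214], dtype=int32)), (108, array([342, 181], dtype=int32), array([368, 214], dtype=int32))]
pot centre [ 0.5113136  -0.17714129] 0.0009697748600778489 219
cover [ 0.5011574  -0.17096165] med 0.005664561507433212 [-0.00850543  0.02548815] [334 155] [404 191] 238
```

play_rows --commands '[{"dx":0,"dy":0.008,"dz":0,"ax":-0.15,"ay":0.15,"az":0},{"dx":-0.001,"dy":0.005,"dz":0.005,"ax":0,"ay":0,"az":0},{"dx":0,"dy":0,"dz":0.01,"ax":0,"ay":0,"az":0},{"dx":0,"dy":0,"dz":0.007,"ax":0,"ay":0,"az":0},{"dx":0,"dy":0,"dz":0,"ax":0,"ay":0,"az":0}]'

```text
time_s: 7.38
ee_pos: [0.5136, -0.1709, 0.1398]
eef_rot: [-3.141, -0.001, 0.687]
force: [0.2, -0.2, -3.2]
grip_width: 0.0117
```

```bash
python3 s.py .5113 -.1767 .112
```

```text
[ 0.5136 -0.1709  0.1398] xaxis yaw 39.34 tiltfix [-0.04 -0.05 -0.  ] F [ 0.2 -0.2 -3.2] w 0.011734236466809192 7.3833 v [ 0.012  0.005 -0.002  0.002  0.004  0.001] q [-0.39  0.35  1.63  0.    1.16  0.49]
tool move [-0.0054  0.003   0.0278]
```

play_rows --commands '[{"dx":-0.002,"dy":0.001,"dz":0.004,"ax":0,"ay":0,"az":0.5},{"dx":-0.002,"dy":0.001,"dz":0.003,"ax":0,"ay":0,"az":0},{"dx":-0.001,"dy":0.001,"dz":0,"ax":0,"ay":0,"az":0},{"dx":0,"dy":0,"dz":0,"ax":0,"ay":0,"az":0},{"dx":0,"dy":0,"dz":0,"ax":0,"ay":0,"az":0}]'

```text
time_s: 7.8
ee_pos: [0.5111, -0.1759, 0.131]
eef_rot: [-3.139, 0.0, 0.678]
force: [-0.3, 1.3, -3.8]
grip_width: 0.0117
```

```bash
python3 s.py .5113 -.1767 .112
```

```text
[ 0.5111 -0.1759  0.131 ] xaxis yaw 38.85 tiltfix [-0.14  0.01 -0.  ] F [-0.3  1.3 -3.8] w 0.011691345237392348 7.8 v [-0.005 -0.    -0.002 -0.001  0.002 -0.003] q [-0.4   0.36  1.64  0.    1.14  0.49]
tool move [-0.0003  0.0008  0.019 ]
```

Underside is about 5 mm above the rim, well centred. I'll lower it in steps and watch the force.

play_rows --commands '[{"dx":0,"dy":0.0005,"dz":0.003,"ax":-0.1,"ay":0,"az":0},{"dx":0,"dy":0,"dz":0.003,"ax":0,"ay":0,"az":0},{"dx":0,"dy":0,"dz":0.003,"ax":0,"ay":0,"az":0},{"dx":0,"dy":0,"dz":0.002,"ax":0,"ay":0,"az":0},{"dx":0,"dy":0,"dz":0.001,"ax":0,"ay":0,"az":0}]'

```text
time_s: 8.22
ee_pos: [0.5118, -0.1766, 0.1187]
eef_rot: [3.141, -0.001, 0.678]
force: [0.2, -0.2, -3.3]
grip_width: 0.012
```

```bash
python3 s.py .5113 -.1767 .112
```

```text
[ 0.5118 -0.1766  0.1187] xaxis yaw 38.84 tiltfix [ 0.06 -0.04 -0.  ] F [ 0.2 -0.2 -3.3] w 0.012046414177228631 8.2167 v [-0.001  0.019  0.011  0.    -0.029 -0.   ] q [-0.4   0.38  1.65  0.    1.11  0.49]
tool move [-0.0004 -0.0002  0.0067]
```

play_rows --commands '[{"dx":0,"dy":0,"dz":0.002,"ax":0,"ay":0,"az":0},{"dx":0,"dy":0,"dz":0.002,"ax":0,"ay":0,"az":0},{"dx":0,"dy":0,"dz":0.002,"ax":0,"ay":0,"az":0},{"dx":0,"dy":0,"dz":0.001,"ax":0,"ay":0,"az":0},{"dx":0,"dy":0,"dz":0.001,"ax":0,"ay":0,"az":0}]'

```text
time_s: 8.63
ee_pos: [0.512, -0.1765, 0.1121]
eef_rot: [3.14, -0.001, 0.678]
force: [-8.6, 2.6, 12.8]
grip_width: 0.012
```

```bash
python3 s.py .5113 -.1767 .112
```

```text
[ 0.512  -0.1765  0.1121] xaxis yaw 38.86 tiltfix [ 0.1  -0.07  0.  ] F [-8.6  2.6 12.8] w 0.011996886502603865 8.6333 v [ 0.003  0.    -0.    -0.001 -0.002 -0.001] q [-0.4   0.39  1.66  0.    1.1   0.49]
tool move [-0.0007 -0.0003  0.0001]
```

play_rows --commands '[{"dx":0,"dy":0,"dz":0,"ax":0,"ay":0,"az":5},{"dx":0,"dy":0,"dz":0,"ax":0,"ay":0,"az":5},{"dx":0,"dy":0,"dz":0,"ax":0,"ay":0,"az":5},{"dx":0,"dy":0,"dz":0,"ax":0,"ay":0,"az":5},{"dx":0,"dy":0,"dz":0,"ax":0,"ay":0,"az":5}]'

```text
time_s: 9.05
ee_pos: [0.5122, -0.1766, 0.1126]
eef_rot: [3.14, -0.003, 0.227]
force: [0.3, -1.1, -2.7]
grip_width: 0.0117
```

```bash
python3 s.py .5113 -.1767 .112
```

```text
[ 0.5122 -0.1766  0.1126] xaxis yaw 12.98 tiltfix [ 0.11 -0.16 -0.  ] F [ 0.3 -1.1 -2.7] w 0.011684275450856091 9.05 v [ 0.000e+00  1.000e-03  3.000e-03 -0.000e+00 -4.000e-03  1.095e+00] q [-0.4   0.38  1.66  0.    1.1   0.94]
tool move [-0.0009 -0.0001  0.0006]
```

play_rows --commands '[{"dx":0,"dy":0,"dz":0.0003,"ax":0,"ay":-0.1,"az":5},{"dx":0,"dy":0,"dz":0.0003,"ax":0,"ay":0,"az":5},{"dx":0,"dy":0,"dz":0.0003,"ax":0,"ay":0,"az":5},{"dx":0,"dy":0,"dz":0.0003,"ax":0,"ay":0,"az":4},{"dx":0,"dy":0,"dz":0.0003,"ax":0,"ay":0,"az":0}]'

```text
time_s: 9.47
ee_pos: [0.5126, -0.1772, 0.1121]
eef_rot: [3.139, -0.003, -0.127]
force: [-1.5, 0.5, 2.6]
grip_width: 0.012
```

```bash
python3 s.py .5113 -.1767 .112
```

```text
[ 0.5126 -0.1772  0.1121] xaxis yaw -7.25 tiltfix [ 0.16 -0.16  0.  ] F [-1.5  0.5  2.6] w 0.012011074534862222 9.4667 v [ 0.001 -0.001  0.001  0.001 -0.004 -0.078] q [-0.4   0.39  1.65 -0.    1.1   1.3 ]
tool move [-0.0013 -0.0003  0.0001]
```

play_rows --commands '[{"dx":0,"dy":0,"dz":0,"ax":0,"ay":0,"az":0},{"dx":0,"dy":0,"dz":0,"ax":0,"ay":0,"az":0},{"dx":0,"dy":0,"dz":0,"ax":0,"ay":0,"az":0},{"dx":0,"dy":0,"dz":0,"ax":0,"ay":0,"az":0},{"dx":0,"dy":0,"dz":0,"ax":0,"ay":0,"az":0}]'

```text
time_s: 9.88
ee_pos: [0.5128, -0.1769, 0.1122]
eef_rot: [3.139, -0.003, -0.118]
force: [-0.5, 0.8, -1.1]
grip_width: 0.0118
```

play_rows --commands '[{"dx":0,"dy":0,"dz":0,"ax":0,"ay":0,"az":0},{"dx":0,"dy":0,"dz":0,"ax":0,"ay":0,"az":0},{"dx":0,"dy":0,"dz":0,"ax":0,"ay":0,"az":0},{"dx":0,"dy":0,"dz":0,"ax":0,"ay":0,"az":0},{"dx":0,"dy":0,"dz":0,"ax":0,"ay":0,"az":0}]' --claw 1

```text
time_s: 10.3
ee_pos: [0.5133, -0.1773, 0.1127]
eef_rot: [3.138, -0.005, -0.116]
force: [0.4, 0.8, -0.2]
grip_width: 0.0417
```

play_rows --commands '[{"dx":0,"dy":0,"dz":0,"ax":0,"ay":0,"az":0},{"dx":0,"dy":0,"dz":0,"ax":0,"ay":0,"az":0},{"dx":0,"dy":0,"dz":0,"ax":0,"ay":0,"az":0},{"dx":0,"dy":0,"dz":0,"ax":0,"ay":0,"az":0},{"dx":0,"dy":0,"dz":0,"ax":0,"ay":0,"az":0}]'

```text
time_s: 10.72
ee_pos: [0.5134, -0.1774, 0.1127]
eef_rot: [3.138, -0.005, -0.116]
force: [-0.2, -0.2, -0.4]
grip_width: 0.075
```

```bash
python3 s.py .5123 -.177 .0935;python3 - <<'E'
from h import *
a,_=shot("wrist","w3.png");b,_=shot("scene","scene3.png")
B=cv2.resize(b[130:250,310:430],(400,400),interpolation=cv2.INTER_CUBIC);A=cv2.resize(a[140:300,215:375],(400,400),interpolation=cv2.INTER_CUBIC)
cv2.imwrite("pics/c4.png",np.hstack([A,B])[:,:,::-1])
E
```

```text
[ 0.5134 -0.1774  0.1127] xaxis yaw -6.66 tiltfix [ 0.19 -0.31  0.  ] F [-0.2 -0.2 -0.4] w 0.07501029250505714 10.7167 v [ 0.001  0.     0.001 -0.    -0.001 -0.002] q [-0.4   0.39  1.65 -0.    1.1   1.29]
tool move [-0.0012 -0.0003  0.0192]
```

View pics/c4.png

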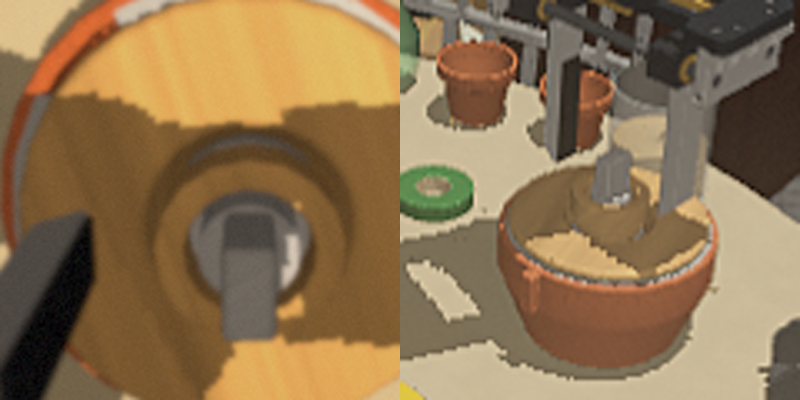

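The grid is seated, the key lines up with the rib, and the cover lies flat just above the rim. Next I'll go down around the collar.

play_rows --commands '[{"dx":-0.001,"dy":0,"dz":0.005,"ax":0.1,"ay":-0.3,"az":0},{"dx":0,"dy":0,"dz":0.005,"ax":0.1,"ay":0,"az":0},{"dx":0,"dy":0,"dz":0.004,"ax":0,"ay":0,"az":0},{"dx":0,"dy":0,"dz":0.002,"ax":0,"ay":0,"az":0},{"dx":0,"dy":0,"dz":0,"ax":0,"ay":0,"az":0}]'

```text
time_s: 11.23
ee_pos: [0.5121, -0.1772, 0.0946]
eef_rot: [-3.141, 0.001, -0.116]
force: [-0.4, -0.3, -0.1]
grip_width: 0.0941
```

```bash
python3 s.py .5123 -.177 .0935
```

```text
[ 0.5121 -0.1772  0.0946] xaxis yaw -6.67 tiltfix [-0.05  0.06 -0.  ] F [-0.4 -0.3 -0.1] w 0.09405794875632817 11.2333 v [-0.001  0.004  0.002 -0.    -0.001  0.001] q [-0.4   0.41  1.67  0.    1.07  1.29]
tool move [ 0.0002 -0.0002  0.0011]
```

play_rows --commands '[{"dx":0,"dy":0,"dz":0.0005,"ax":0,"ay":0,"az":0},{"dx":0,"dy":0,"dz":0,"ax":0,"ay":0,"az":0},{"dx":0,"dy":0,"dz":0,"ax":0,"ay":0,"az":0},{"dx":0,"dy":0,"dz":0,"ax":0,"ay":0,"az":0},{"dx":0,"dy":0,"dz":0,"ax":0,"ay":0,"az":0}]' --claw 0 --squeeze 30

```text
time_s: 11.65
ee_pos: [0.5121, -0.1772, 0.094]
eef_rot: [-3.141, 0.001, -0.116]
force: [-1.2, -1.4, -0.0]
grip_width: 0.064
```

play_rows --commands '[{"dx":0,"dy":0,"dz":0,"ax":0,"ay":0,"az":0},{"dx":0,"dy":0,"dz":0,"ax":0,"ay":0,"az":0},{"dx":0,"dy":0,"dz":0,"ax":0,"ay":0,"az":0},{"dx":0,"dy":0,"dz":0,"ax":0,"ay":0,"az":0},{"dx":0,"dy":0,"dz":0,"ax":0,"ay":0,"az":0}]'

```text
time_s: 12.07
ee_pos: [0.5122, -0.1772, 0.0943]
eef_rot: [-3.141, 0.001, -0.116]
force: [-0.4, -0.1, 0.0]
grip_width: 0.0478
```

```bash
python3 s.py .5123 -.177 .0935
```

```text
[ 0.5122 -0.1772  0.0943] xaxis yaw -6.67 tiltfix [-0.04  0.04 -0.  ] F [-0.4 -0.1  0. ] w 0.04782983024868026 12.0667 v [-0.     0.    -0.001 -0.002 -0.    -0.001] q [-0.4   0.41  1.67  0.    1.06  1.29]
tool move [ 0.     -0.0002  0.0008]
```

play_rows --commands '[{"dx":0,"dy":0,"dz":-0.004,"ax":0,"ay":0,"az":0},{"dx":0,"dy":0,"dz":-0.005,"ax":0,"ay":0,"az":0},{"dx":0,"dy":0,"dz":-0.005,"ax":0,"ay":0,"az":0},{"dx":0,"dy":0,"dz":-0.005,"ax":0,"ay":0,"az":0},{"dx":0,"dy":0,"dz":-0.003,"ax":0,"ay":0,"az":0}]'

```text
time_s: 12.48
ee_pos: [0.5119, -0.1771, 0.1179]
eef_rot: [-3.141, 0.002, -0.116]
force: [-0.3, -0.2, -1.3]
grip_width: 0.048
```

```bash
python3 s.py .5122 -.1772 .195
```

```text
[ 0.5119 -0.1771  0.1179] xaxis yaw -6.67 tiltfix [-0.06  0.1   0.  ] F [-0.3 -0.2 -1.3] w 0.0480196061367109 12.4833 v [ 0.    -0.052 -0.032  0.001  0.082  0.   ] q [-0.4   0.38  1.65  0.    1.12  1.29]
tool move [ 0.0001 -0.     -0.0771]
```

Only the cover's weight (1.3 N) is carried. I'll keep lifting.

play_rows --commands '[{"dx":0,"dy":0,"dz":-0.007,"ax":0,"ay":0.1,"az":0},{"dx":0,"dy":0,"dz":-0.007,"ax":0,"ay":0,"az":0},{"dx":0,"dy":0,"dz":-0.007,"ax":0,"ay":0,"az":0},{"dx":0,"dy":0,"dz":-0.007,"ax":0,"ay":0,"az":0},{"dx":0,"dy":0,"dz":-0.005,"ax":0,"ay":0,"az":0}]'

```text
time_s: 12.9
ee_pos: [0.512, -0.1772, 0.1549]
eef_rot: [-3.141, -0.001, -0.116]
force: [0.1, -0.3, -0.5]
grip_width: 0.0477
```

```bash
python3 s.py .5122 -.1772 .195
```

```text
[ 0.512  -0.1772  0.1549] xaxis yaw -6.67 tiltfix [-0.05 -0.05  0.  ] F [ 0.1 -0.3 -0.5] w 0.04770350151506537 12.9 v [-0.002 -0.074 -0.067 -0.     0.139 -0.   ] q [-0.4   0.34  1.61  0.    1.19  1.29]
tool move [ 0.0002 -0.     -0.0401]
```

play_rows --commands '[{"dx":0,"dy":0,"dz":-0.01,"ax":0,"ay":0,"az":0},{"dx":0,"dy":0,"dz":-0.01,"ax":0,"ay":0,"az":0},{"dx":0,"dy":0,"dz":-0.01,"ax":0,"ay":0,"az":0},{"dx":0,"dy":0,"dz":-0.007,"ax":0,"ay":0,"az":0},{"dx":0,"dy":0,"dz":-0.002,"ax":0,"ay":0,"az":0}]'

```text
time_s: 13.32
ee_pos: [0.5122, -0.1773, 0.1996]
eef_rot: [-3.141, -0.003, -0.116]
force: [0.7, 0.6, -1.1]
grip_width: 0.0479
```

play_rows --commands '[{"dx":0,"dy":0,"dz":0,"ax":0,"ay":0,"az":0},{"dx":0,"dy":0,"dz":0,"ax":0,"ay":0,"az":0},{"dx":0,"dy":0,"dz":0,"ax":0,"ay":0,"az":0},{"dx":0,"dy":0,"dz":0,"ax":0,"ay":0,"az":0},{"dx":0,"dy":0,"dz":0,"ax":0,"ay":0,"az":0}]'

```text
time_s: 13.73
ee_pos: [0.512, -0.1772, 0.1993]
eef_rot: [-3.141, -0.002, -0.116]
force: [-0.1, 0.1, -1.3]
grip_width: 0.0476
```

```bash
python3 s.py;python3 - <<'E'
from h import *
b,_=shot("scene","scene4.png")
cv2.imwrite("pics/c5.png",cv2.resize(b[60:260,270:470],(600,600),interpolation=cv2.INTER_CUBIC)[:,:,::-1])
E
```

```text
[ 0.512  -0.1772  0.1993] xaxis yaw -6.67 tiltfix [-0.03 -0.12 -0.  ] F [-0.1  0.1 -1.3] w 0.04761301776901071 13.7333 v [ 0.001  0.007  0.005 -0.    -0.     0.   ] q [-0.4   0.29  1.56  0.    1.28  1.29]
```

View pics/c5.png

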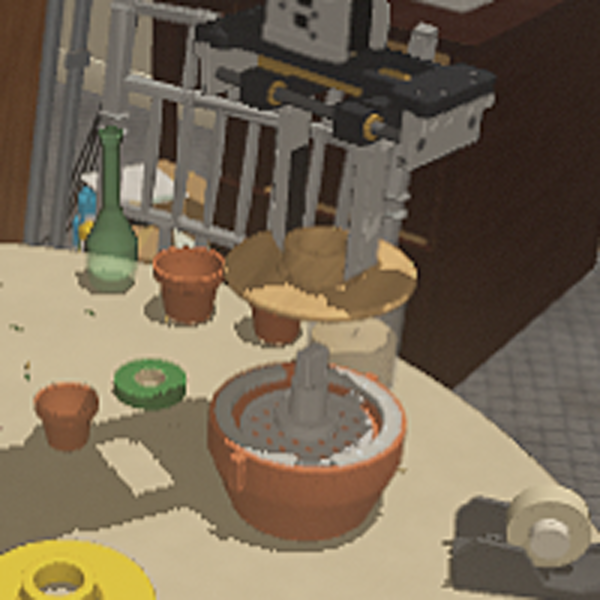

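The cover is held level, well above the key. The grid lies flat under the lip and the notch at the front is empty.

```bash
python3 -c "
from station import workorder
print(workorder.hand_in())"
```

```text
the job is handed in; nothing more can be done
None
```

I carried the nested lids by the key to the pot and lowered them through the notches until the grid was fully down. I then turned the key clockwise about 46° to lock it, and lifted the cover alone about 105 mm by its collar. I handed the job in at about 13.7 s with the cover still held; `hand_in()` gives no verdict.

- **Seating and lock:** At seating the tool stood at z = 0.112 m with about 13 N of contact force, which matches the ledge height. The key is within about 1° of the measured rib direction. The tool, and so the key, is within about 1.5 mm of the pot centre.
- **Cover:** The grip width is 47.6 mm on the 48 mm collar, and the force is 1.3 N, so only the cover's weight is carried. The tool is level to about 0.1° and nearly still.
- **Last picture:** It shows the grid flat under the lip with the cover clear above it. The small pot, tape roll and back pots look unmoved. I did not measure them or check the gold spool at the end.
- **Disagreements:** The two cameras differed by about 4 mm in y on the key, which the jaws' self-centring took up. A check of the held cover's position in the side view fitted badly, so I dropped it. Rows without motion drifted by up to 1 mm each at first, and I corrected for this as I went.

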